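Slide the adapter plate home on the shaker's studs

TASK

Get the shaker ready for use: take the vial off the shaker's seat and stand it upright on the bench, clear of the shaker and of the two bottles that stand near it. Then slide the loose adapter plate, without lifting it, along the loading deck and out over the three studs until its holes drop over them and it lies flat down on the seat. Leave those two bottles standing where they are.

Things in the scene. Friction and masses are not known exactly. Their poses are not given: they have to be found in the camera images.
- shaker: Bench-top shaker base, fixed, 305 mm long (x), control panel on its +y side. Origin at bench level, below the step between deck and seat. Loading deck (grey, flat, no rims): x -175 to 0 mm, y -90 to 90 mm, top 45 mm above the bench. At x = 0 it steps down 12 mm to the seat (dark): x 0 to 130 mm, y -75 to 75 mm, top 33 mm above the bench. The plate goes in along +x.
- seat_center (a point): Where the plate's centre lies when down on the seat: at (58, 0, 37) mm in the shaker's frame; axes as the shaker's. From here the three upright studs stand at (-20, 34), (-20, -34) and (26, 0) mm: 12 mm thick, 11 mm tall (tops 1 mm below deck level), the upper 4.5 mm tapering to 6 mm wide. The plate rides on the stud tops until it drops 12 mm over them.
- plate_center (a point): Centre (half-way up) of the loose aluminium plate, 110 (x) by 100 (y) by 8 mm, about 0.35 kg; axes along its sides. Three 18 mm through holes at (-20, 34), (-20, -34) and (26, 0) mm from the centre, 3 mm play round the studs. Starts flat on the deck, turned and shifted a little, its single-hole end toward the seat. Once dropped, its top lies 4 mm below the deck.
- vial_center (a point): Centre of the capped round vial, 36 mm across and 78 mm tall, half-way up (39 mm above its underside). Starts upright on the seat among the studs, in the plate's way. The bench round the shaker is flat and level; a flat 7 mm board lies farther to the left (y over 0.38 m).
- amber: Amber bottle, 50 mm across, 140 mm tall, standing on the bench near the shaker; origin at its underside. A bystander. The two bystanders change places from start to start.
- wash: Wash bottle, 53 mm across, 145 mm tall, standing on the bench near the shaker; origin at its underside. A bystander.
There are look-alikes about, which are no part of the job. Leave any green look-alike of the part that bears vial_center alone.

How it is judged:
At the end, for the whole second after the job is handed in: The plate lies flat on the seat with its three holes over the studs (centre within 6 mm of the seat centre, height within 2 to 3 mm, level, square to within 0.17 rad); the vial stands upright on the bench, touching neither the shaker nor a bottle (47 mm or more between their centres); all at rest (horizontal distance between plate_center and seat_center below 0.006 m and z of plate_center in the frame of seat_center between -0.003 and 0.002 m and angle between plate_center's own z axis and vertical below 0.05 rad and angle between the x axis of plate_center and the x axis of shaker, either way round below 0.17 rad and height (world z) of vial_center between 0.033 and 0.05 m and angle between vial_center's own z axis and vertical below 0.1 rad and contact force between vial and shaker below 0.01 N and horizontal distance between vial_center and amber above 0.047 m and horizontal distance between vial_center and wash above 0.047 m and linear speed of each of plate, vial below 0.02 m/s).
It fails at once if the plate is lifted more than 20 mm off the deck (height (world z) of plate_center above 0.069 m).
It fails at once if the vial is tipped over (angle between vial_center's own z axis and vertical above 0.7 rad).
It fails at once if the amber bottle is shifted more than 30 mm or knocked over (distance of amber from where it was at the start of the episode above 0.03 m or angle between amber's own z axis and vertical above 0.4 rad).
It fails at once if the wash bottle is shifted more than 30 mm or knocked over (distance of wash from where it was at the start of the episode above 0.03 m or angle between wash's own z axis and vertical above 0.4 rad).
It also fails if it takes over 72 s, if anything falls off the work surface, if the arm or the gripper's body presses on something with over 40 N, if the wrist force passes 120 N, or if a joint passes its speed limit or range.

ROBOT

A 6-joint arm with a two-finger parallel gripper is mounted at the origin on the work surface; the furniture and walls round the work are solid. World frame = base frame: x ahead of the robot, y to its left, z up, the work surface at z = 0. Lengths are in m, angles in rad, forces in N, time in s.
With the tool pointing down it reaches from about 0.25 to 0.8 m from the base axis. Payload 8.5 kg.
Tool frame: the origin (TCP) lies on the front face of the gripper's body, between the roots of the fingers; the fingertips stand 73 mm ahead of it and the grasp point (between the pads) lies 54 mm ahead of it; z points along the fingers, x is the direction in which the jaws open and shut, and the axes are right-handed (so a half turn about z gives the same grasp; the last joint's range is limited). The gripper opens to 85 mm and grips with 20 to 120 N. Pads are 22 mm wide; open, the fingers measure 114 mm over their backs; the gripper's body (76 mm by 85 mm) begins 54 mm behind the grasp point. The pads swing forward as they close: fully open they stand 13 mm farther back than shut.
Start: joints at [1.148, 0.238, -0.013, 1.319, 0, 1.571], TCP at [0.215, 0.479, 0.304] pointing down, gripper open.
Joint ranges: [-2.66, 2.66], [-1.03, 1.9], [-1.14, 1.46], [-1.82, 2.27], [-1.45, 1.34], [-3.14, 3.14]. Speed limits (rad/s): [2.22, 2.22, 2.79, 3.14, 3.14, 3.14].

INTERFACE

Orientations are given as a 3x3 rotation matrix whose columns are the frame's x, y, z axes.
In Python, from station import observe, camera, camera_info, r gives the robot as it stands.
- The arm moves only by the shell command python3 -m creep 'ROWS'. ROWS is JSON, a list of rows, each an object of numbers: "tx", "ty", "tz": the shift along the tool's x, y, z in m; "wx", "wy", "wz": the turn, a rotation vector about the tool's x, y, z in degrees; "grip": the opening, from 0 (shut) to 1 (fully open). In form: [{"tx": .., "ty": .., "tz": .., "wx": .., "wy": .., "wz": .., "grip": ..}, ...]. A call has 1 to 12 rows; each row shifts and turns the commanded pose from where the row before left it, along the tool's axes as they then stand; what a row does not reach is not made up. A row lasts 1/10 s, in which the tool goes at most 50 mm and 8.59 degrees, less where a joint would pass 70% of its speed; a pose out of reach is approached as far as the arm can. A call with a gripper value outside its range is refused whole. The fingers move at their own pace and stop on an object; the grip force is fixed at half the most. Time passes only in rows, so rows that do not move let the fingers close. It gives the time, the measured TCP pose, the force and the opening at its end, in the units of the state.
- observe(): the state, without advancing time (a new reading comes with each control period).
- camera(name): name is "side" or "top"; returns the picture (400x640x3 uint8, red, green, blue); there is no depth.
- camera_info(name): a dict with "fovy" (degrees; the focal length in pixels is half the picture's height over the tangent of half this angle, whatever the lens; pixels are square), "cx", "cy" (the principal point, pixels), "dist" ([k1, k2, p1, p2, k3] as OpenCV has them; the pictures are not rectified), "view" (4x4, takes a point from world to camera coordinates). Camera axes: x right, y down, z forward; pixel columns grow to the right and rows downward; lengths in m; the calibration is good to about 2 mm. A picture is of the moment at which its call begins. camera_info takes no time and is no camera call.
- r.close_job(): hands the job in, once; it reports no verdict.
The state is a dict: "clock": time; "joint_positions": joint angles; "dq": joint speeds; "effort": joint torques, N m; "eef_pos": TCP position; "orientation": TCP orientation; "contact_force": force on the tool from outside, world axes, zero at the start; "ft_torque": the same for the moment, N m; "opening": finger opening in m.
Only numpy, scipy, OpenCV 4.12 (cv2) and the standard library are available. Lean on these libraries where they do the work, as an engineer would, in place of code of your own. Each camera call takes 0.05 s, during which the arm holds its last target.

## Working session

There is one attempt and no reset: what is moved stays moved. The work goes in short steps, Python scripts to look and compute and a shell command to move; the robot and the scene stay as the last step left them, time stands still between calls to the robot, and variables do not carry over. Pictures are saved under pics/ and viewed, and the job is handed in when it is done.

```bash
ls; mkdir -p pics; python3 - <<'E'
from station import observe,camera,camera_info
import cv2,numpy as np
s=observe();print(s)
for n in("side","top"):
    im=camera(n);cv2.imwrite(f"pics/{n}0.png",im[:,:,::-1])
    print(n,camera_info(n))
E
```

```text
pics
{'clock': 0.0, 'joint_positions': array([ 1.14802390e+00,  2.38779605e-01, -1.42328965e-02,  1.31917885e+00,
       -5.65669028e-06,  1.57079174e+00]), 'dq': array([ 0.00050595,  0.0001842 , -0.0004248 ,  0.00184927,  0.0028391 ,
        0.00074525]), 'effort': array([-1.81983974e-03, -5.38773501e+01,  3.46434653e+01,  1.85936753e-02,
       -1.14488939e-04, -2.83030022e-05]), 'eef_pos': array([0.21528295, 0.47850754, 0.30328647]), 'orientation': array([[ 4.10285769e-01,  9.11956834e-01, -5.67206795e-04],
       [ 9.11955943e-01, -4.10286161e-01, -1.27452116e-03],
       [-1.39502538e-03,  5.65028421e-06, -9.99999027e-01]]), 'contact_force': array([ 0.21647464, -0.6350248 , -0.07481852]), 'ft_torque': array([-0.01902705, -0.03949807, -0.03535264]), 'opening': 0.0857641778411417}
side {'fovy': 56.22549112958845, 'cx': 319.57484845937444, 'cy': 189.8564484793183, 'dist': array([-0.01578235,  0.        ,  0.        ,  0.        ,  0.        ]), 'view': array([[-0.99918713, -0.03389708,  0.02181891,  0.53691293],
       [-0.03876863,  0.65966645, -0.7505579 ,  0.02935607],
       [ 0.01104851, -0.75079369, -0.66044438,  0.94707393],
       [ 0.        ,  0.        ,  0.        ,  1.        ]])}
top {'fovy': 55.78231690279796, 'cx': 322.18572533164, 'cy': 198.723134863015, 'dist': array([-0.07853776,  0.        ,  0.        ,  0.        ,  0.        ]), 'view': array([[-0.00309913, -0.99994796, -0.0097198 ,  0.05781319],
       [-0.99128771,  0.0043519 , -0.13164243,  0.56233061],
       [ 0.13167788,  0.00922714, -0.99124961,  0.85349101],
       [ 0.        ,  0.        ,  0.        ,  1.        ]])}
```

View pics/side0.png

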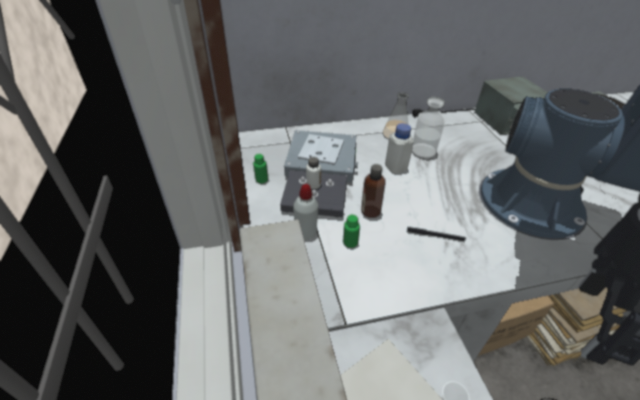

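View pics/top0.png

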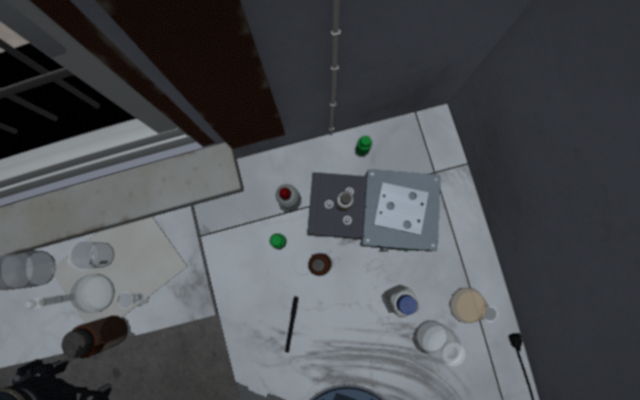

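```bash
cat > h.py <<'E'
import cv2,numpy as np
from station import camera_info
def K(n):
    i=camera_info(n);f=200/np.tan(np.radians(i["fovy"]/2))
    return np.array([[f,0,i["cx"]],[0,f,i["cy"]],[0,0,1.]]),np.array(i["dist"],float),np.array(i["view"],float)
def pt(n,uv,z):
    k,d,V=K(n);a=cv2.undistortPoints(np.array([[uv]],float),k,d)[0,0]
    R=V[:3,:3];c=-R.T@V[:3,3];w=R.T@np.array([a[0],a[1],1]);return c+w*(z-c[2])/w[2]
def proj(n,P):
    k,d,V=K(n);return cv2.projectPoints(np.atleast_2d(np.array(P,float)),cv2.Rodrigues(V[:3,:3])[0],V[:3,3],k,d)[0][:,0]
E
python3 - <<'E'
import cv2
a=cv2.imread("pics/top0.png")[130:290,250:460];b=cv2.imread("pics/side0.png")[110:260,235:425]
cv2.imwrite("pics/top0c.png",cv2.resize(a,(788,600),interpolation=cv2.INTER_CUBIC))
cv2.imwrite("pics/side0c.png",cv2.resize(b,(760,600),interpolation=cv2.INTER_CUBIC))
E
```

```text
(no output)
```

View pics/top0c.png

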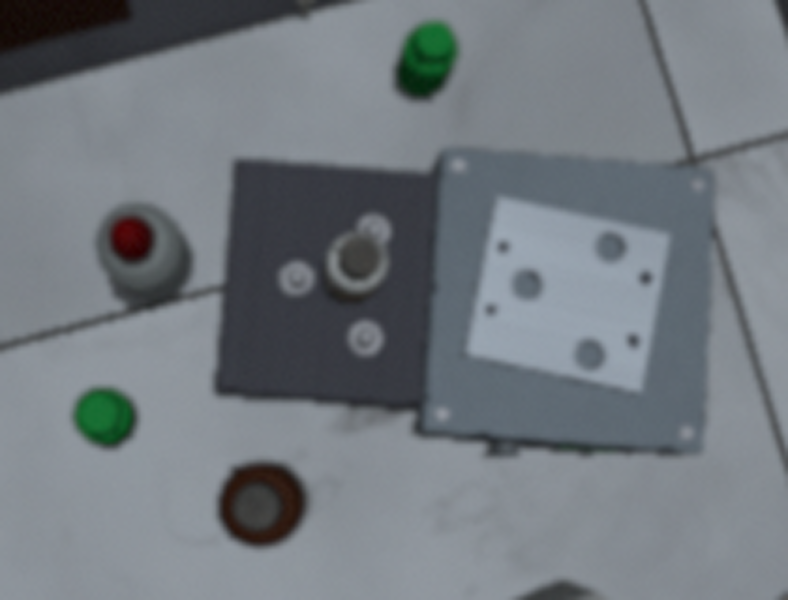

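View pics/side0c.png

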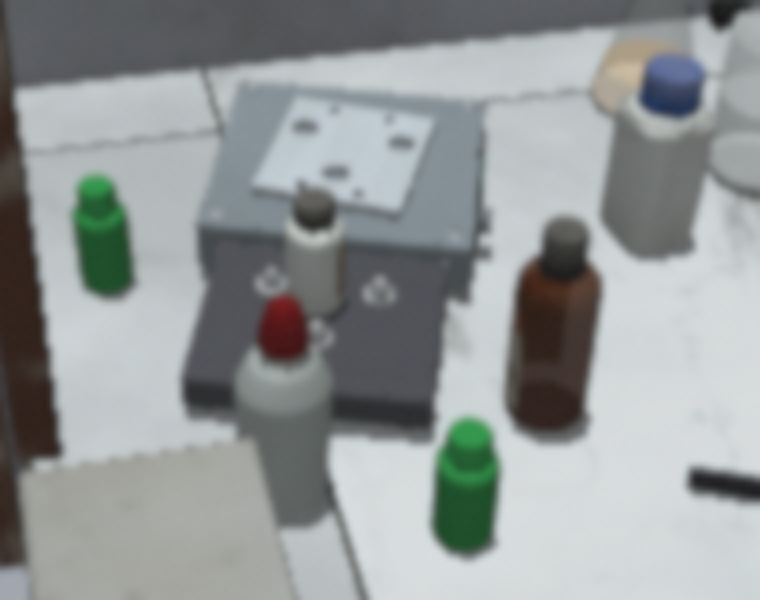

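```bash
cat > m.py <<'E'
from h import *
from scipy.optimize import least_squares
def c(u,v): return (250+u/3.752-.37, 130+v/3.75-.37)
def fit(n,loc,uv):
    loc=np.array(loc,float);uv=np.array(uv)
    def w(p):
        C,S=np.cos(p[2]),np.sin(p[2]);return np.c_[p[0]+C*loc[:,0]-S*loc[:,1],p[1]+S*loc[:,0]+C*loc[:,1],loc[:,2]]
    r=least_squares(lambda p:(proj(n,w(p))-uv).ravel(),[.5,.2,1.57],loss="soft_l1")
    return r.x,np.round(r.fun.reshape(-1,2),2)
E
python3 - <<'E'
from m import *
st=[(.084,0,.044),(.038,-.034,.044),(.038,.034,.044)]
stu=[c(297,279),c(374,231),c(366,338)]
co=[(-.175,-.09,.045),(-.175,.09,.045),(0,-.09,.045),(0,.09,.045),(.13,-.075,.033),(.13,.075,.033)]
cou=[c(712,168),c(703,450),c(440,152),c(418,432),c(233,160),c(218,393)]
print(fit("top",st,stu)); p,r=fit("top",st+co,stu+cou);print(p,r)
q,r=fit("top",[(.026,0,.053),(-.02,-.034,.053),(-.02,.034,.053),(.055,-.05,.053),(-.055,-.05,.053),(-.055,.05,.053),(.055,.05,.053)],[c(527,285),c(610,246),c(590,353),c(497,197),c(670,234),c(643,391),c(468,353)])
print("plate",q,r)
print("vial",pt("top",c(360,258),.111))
print("side vial",pt("side",(235+316/4,110+205/4),.109))
print("amber",pt("top",c(258,507),.14),"wash",pt("top",c(132,240),.145))
print("green",pt("top",c(103,415),.075),pt("top",c(434,42),.075))
print("side:", [pt("side",(235+u/4,110+v/4),0)[:2] for u,v in[(468,540),(108,285),(545,420),(285,510)]])
print("side studs",[pt("side",(235+u/4,110+v/4),.044)[:2] for u,v in[(318,325),(270,270),(379,280)]])
print("side plate holes",[pt("side",(235+u/4,110+v/4),.053)[:2] for u,v in[(335,172),(305,127),(401,142)]])
E
```

```text
(array([ 0.54238914, -0.04316176,  1.48829439]), array([[-0.12, -0.09],
       [ 0.02, -0.12],
       [ 0.1 ,  0.2 ]]))
[ 0.54282674 -0.04274206  1.49354911] [[-0.32 -0.09]
 [-0.24 -0.22]
 [-0.01  0.11]
 [ 0.76 -0.28]
 [ 0.49  0.94]
 [-0.25 -1.42]
 [ 1.01  0.41]
 [-0.21 -0.24]
 [-1.19  0.35]]
plate [ 0.53854364 -0.12735544  1.35835466] [[ 0.22 -0.15]
 [ 0.16  0.08]
 [ 0.26  0.18]
 [-0.04 -0.09]
 [ 0.05 -0.3 ]
 [-0.22 -0.02]
 [-0.46  0.29]]
vial [0.55319077 0.00446737 0.111     ]
side vial [0.55237495 0.01084006 0.109     ]
amber [0.41279795 0.06291946 0.14      ] wash [0.55927471 0.13234318 0.145     ]
green [0.46438333 0.15633346 0.075     ] [ 0.69194404 -0.0446001   0.075     ]
side: [array([0.4599894 , 0.16719656]), array([ 0.69006766, -0.03823072]), array([0.41080625, 0.07112589]), array([0.56217493, 0.15066894])]
side studs [array([0.54895702, 0.04285627]), array([ 0.58097457, -0.0068069 ]), array([ 0.51320003, -0.00118004])]
side plate holes [array([ 0.54410857, -0.10052491]), array([ 0.56665137, -0.15208105]), array([ 0.50038475, -0.13829865])]
```

```bash
python3 - <<'E'
from h import *
for P in [(.38,.19,0),(.36,.20,0),(.36,.18,0),(.64,.1,0)]: print(P,proj("top",[P])[0].round(),proj("side",[P])[0].round())
for uv in [(200,235),(235,380),(295,297),(288,350),(402,303),(470,180),(520,360)]: print(uv,pt("top",uv,0).round(3))
E
python3 -m creep '[{"tx":-0.012,"ty":0.021},{"tx":-0.012,"ty":0.021},{"tx":-0.012,"ty":0.021},{"tx":-0.012,"ty":0.021},{"tx":-0.012,"ty":0.021},{"tx":-0.012,"ty":0.021},{"tx":-0.012,"ty":0.021},{"tx":-0.012,"ty":0.021},{"tx":-0.012,"ty":0.021},{"tx":-0.012,"ty":0.021},{"tx":-0.012,"ty":0.021},{"tx":-0.012,"ty":0.021}]'
```

```text
(0.38, 0.19, 0) [267. 276.] [389. 255.]
(0.36, 0.2, 0) [263. 285.] [399. 259.]
(0.36, 0.18, 0) [271. 285.] [398. 251.]
(0.64, 0.1, 0) [304. 170.] [274. 220.]
(200, 235) [0.479 0.357 0.   ]
(235, 380) [0.135 0.264 0.   ]
(295, 297) [0.331 0.122 0.   ]
(288, 350) [0.207 0.138 0.   ]
(402, 303) [ 0.315 -0.134  0.   ]
(470, 180) [ 0.613 -0.313  0.   ]
(520, 360) [ 0.175 -0.418  0.   ]invalid input
```

```bash
python3 -m creep '[{"tx":-0.012,"ty":0.021,"tz":0,"wx":0,"wy":0,"wz":0,"grip":1},{"tx":-0.012,"ty":0.021,"tz":0,"wx":0,"wy":0,"wz":0,"grip":1}]'
```

```text
clock: 0.3
eef_pos: [0.2438, 0.4393, 0.3033]
orientation: [[0.409, 0.913, -0.001], [0.913, -0.409, -0.001], [-0.001, -0.0, -1.0]]
contact_force: [0.5, 0.8, -0.3]
opening: 0.0853
```

```bash
python3 -m creep '[{"tx":-0.022,"ty":0.038,"tz":0,"wx":0,"wy":0,"wz":0,"grip":1},{"tx":-0.022,"ty":0.038,"tz":0,"wx":0,"wy":0,"wz":0,"grip":1},{"tx":-0.022,"ty":0.038,"tz":0,"wx":0,"wy":0,"wz":0,"grip":1},{"tx":-0.022,"ty":0.038,"tz":0,"wx":0,"wy":0,"wz":0,"grip":1},{"tx":-0.022,"ty":0.038,"tz":0,"wx":0,"wy":0,"wz":0,"grip":1},{"tx":-0.022,"ty":0.038,"tz":0,"wx":0,"wy":0,"wz":0,"grip":1},{"tx":-0.022,"ty":0.038,"tz":0,"wx":0,"wy":0,"wz":0,"grip":1},{"tx":-0.022,"ty":0.038,"tz":0,"wx":0,"wy":0,"wz":0,"grip":1},{"tx":-0.022,"ty":0.038,"tz":0,"wx":0,"wy":0,"wz":0,"grip":1},{"tx":-0.022,"ty":0.038,"tz":0,"wx":0,"wy":0,"wz":0,"grip":1},{"tx":-0.022,"ty":0.038,"tz":0,"wx":0,"wy":0,"wz":0,"grip":1},{"tx":-0.022,"ty":0.038,"tz":0,"wx":0,"wy":0,"wz":0,"grip":1}]'
```

```text
clock: 1.5
eef_pos: [0.5521, 0.01, 0.3037]
orientation: [[0.411, 0.912, -0.0], [0.912, -0.411, 0.0], [-0.0, -0.0, -1.0]]
contact_force: [1.2, 1.0, 0.1]
opening: 0.0857
```

```bash
python3 -m creep '[{"tx":0,"ty":0,"tz":0,"wx":0,"wy":0,"wz":7.5,"grip":1},{"tx":0,"ty":0,"tz":0,"wx":0,"wy":0,"wz":7.5,"grip":1},{"tx":0,"ty":0,"tz":0,"wx":0,"wy":0,"wz":7.5,"grip":1},{"tx":0,"ty":0,"tz":0,"wx":0,"wy":0,"wz":7.5,"grip":1},{"tx":0,"ty":0,"tz":0,"wx":0,"wy":0,"wz":7.5,"grip":1},{"tx":0,"ty":0,"tz":0,"wx":0,"wy":0,"wz":7.5,"grip":1},{"tx":0,"ty":0,"tz":0,"wx":0,"wy":0,"wz":7.5,"grip":1},{"tx":0,"ty":0,"tz":0,"wx":0,"wy":0,"wz":7.5,"grip":1},{"tx":0,"ty":0,"tz":0,"wx":0,"wy":0,"wz":0,"grip":1},{"tx":0,"ty":0,"tz":0,"wx":0,"wy":0,"wz":0,"grip":1}]'
```

```text
clock: 2.5
eef_pos: [0.5513, 0.0118, 0.3037]
orientation: [[0.995, 0.104, -0.001], [0.104, -0.995, -0.0], [-0.001, 0.0, -1.0]]
contact_force: [0.6, 0.8, 0.1]
opening: 0.0855
```

```bash
python3 -m creep '[{"tx":0.001,"ty":0.005,"tz":0.02,"wx":0,"wy":0,"wz":0,"grip":1},{"tx":0,"ty":0,"tz":0.03,"wx":0,"wy":0,"wz":0,"grip":1},{"tx":0,"ty":0,"tz":0.03,"wx":0,"wy":0,"wz":0,"grip":1},{"tx":0,"ty":0,"tz":0.03,"wx":0,"wy":0,"wz":0,"grip":1},{"tx":0,"ty":0,"tz":0.03,"wx":0,"wy":0,"wz":0,"grip":1},{"tx":0,"ty":0,"tz":0.03,"wx":0,"wy":0,"wz":0,"grip":1},{"tx":0,"ty":0,"tz":0.008,"wx":0,"wy":0,"wz":0,"grip":1},{"tx":0,"ty":0,"tz":0,"wx":0,"wy":0,"wz":0,"grip":1},{"tx":0,"ty":0,"tz":0,"wx":0,"wy":0,"wz":0,"grip":1}]'
python3 - <<'E'
from station import camera
import cv2
cv2.imwrite("pics/s1.png",cv2.resize(camera("side")[100:260,235:425,::-1],None,fx=3.7,fy=3.7,interpolation=2))
E
```

```text
clock: 3.4
eef_pos: [0.5536, 0.0069, 0.1271]
orientation: [[0.995, 0.102, 0.001], [0.102, -0.995, -0.0], [0.001, 0.0, -1.0]]
contact_force: [-0.6, -0.3, -0.6]
opening: 0.0855
```

View pics/s1.png

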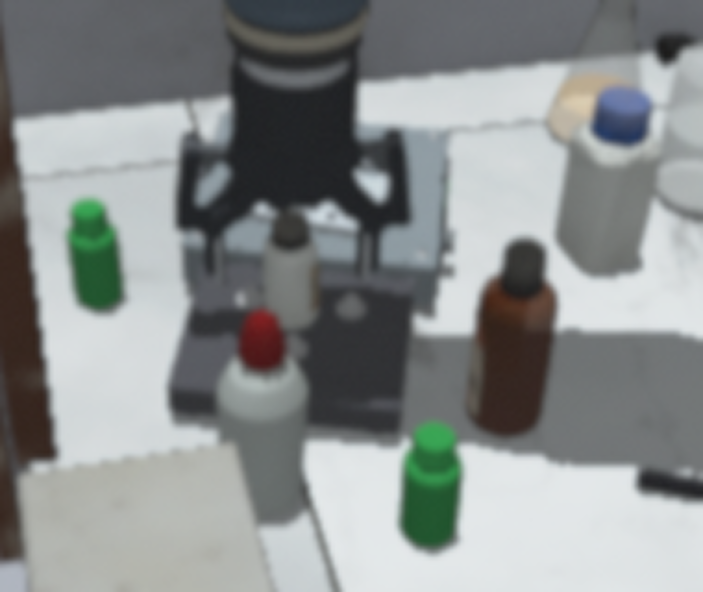

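The vial (crop 293,270) sits centred between the fingers (215 and 367), and the tips are above the studs. I'll close the gripper.

```bash
python3 -m creep '[{"tx":0,"ty":0,"tz":0,"wx":0,"wy":0,"wz":0,"grip":0},{"tx":0,"ty":0,"tz":0,"wx":0,"wy":0,"wz":0,"grip":0},{"tx":0,"ty":0,"tz":0,"wx":0,"wy":0,"wz":0,"grip":0},{"tx":0,"ty":0,"tz":0,"wx":0,"wy":0,"wz":0,"grip":0},{"tx":0,"ty":0,"tz":0,"wx":0,"wy":0,"wz":0,"grip":0},{"tx":0,"ty":0,"tz":0,"wx":0,"wy":0,"wz":0,"grip":0},{"tx":0,"ty":0,"tz":0,"wx":0,"wy":0,"wz":0,"grip":0},{"tx":0,"ty":0,"tz":0,"wx":0,"wy":0,"wz":0,"grip":0}]'
python3 - <<'E'
from station import observe
o=observe();print(o["opening"],o["contact_force"])
E
```

```text
clock: 4.25
eef_pos: [0.553, 0.0068, 0.1265]
orientation: [[0.995, 0.101, 0.001], [0.101, -0.995, -0.0], [0.001, 0.0, -1.0]]
contact_force: [-1.3, -0.2, 4.7]
opening: 0.034
0.03399813570197475 [-1.2655843  -0.21017146  4.70415879]
```

```bash
python3 -m creep '[{"tx":0,"ty":0,"tz":-0.005,"wx":0,"wy":0,"wz":0,"grip":0},{"tx":0,"ty":0,"tz":-0.01,"wx":0,"wy":0,"wz":0,"grip":0},{"tx":0,"ty":0,"tz":-0.025,"wx":0,"wy":0,"wz":0,"grip":0},{"tx":0,"ty":0,"tz":-0.03,"wx":0,"wy":0,"wz":0,"grip":0},{"tx":0,"ty":0,"tz":-0.03,"wx":0,"wy":0,"wz":0,"grip":0},{"tx":0,"ty":0,"tz":-0.03,"wx":0,"wy":0,"wz":0,"grip":0},{"tx":0,"ty":0,"tz":-0.03,"wx":0,"wy":0,"wz":0,"grip":0},{"tx":0,"ty":0,"tz":-0.01,"wx":0,"wy":0,"wz":0,"grip":0},{"tx":0,"ty":0,"tz":0,"wx":0,"wy":0,"wz":0,"grip":0}]'
python3 - <<'E'
from station import camera
import cv2
cv2.imwrite("pics/s2.png",cv2.resize(camera("side")[60:260,235:425,::-1],None,fx=3,fy=3,interpolation=2))
E
```

```text
clock: 5.15
eef_pos: [0.5534, 0.0069, 0.2976]
orientation: [[0.995, 0.101, 0.003], [0.101, -0.995, -0.0], [0.003, 0.0, -1.0]]
contact_force: [0.2, 0.5, -1.3]
opening: 0.034
```

View pics/s2.png

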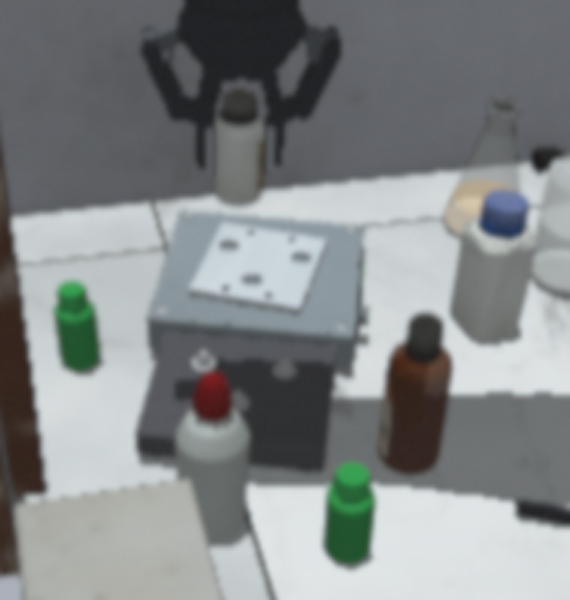

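The vial is held upright at crop (240,150), and the bottles haven't moved. I'll carry it to free bench near (0.37, 0.195).

```bash
python3 -m creep '[{"tx":-0.01,"ty":-0.013,"tz":0,"wx":0,"wy":0,"wz":0,"grip":0},{"tx":-0.02,"ty":-0.025,"tz":0,"wx":0,"wy":0,"wz":0,"grip":0},{"tx":-0.02,"ty":-0.025,"tz":0,"wx":0,"wy":0,"wz":0,"grip":0},{"tx":-0.02,"ty":-0.025,"tz":0,"wx":0,"wy":0,"wz":0,"grip":0},{"tx":-0.02,"ty":-0.025,"tz":0,"wx":0,"wy":0,"wz":0,"grip":0},{"tx":-0.02,"ty":-0.025,"tz":0,"wx":0,"wy":0,"wz":0,"grip":0},{"tx":-0.02,"ty":-0.025,"tz":0,"wx":0,"wy":0,"wz":0,"grip":0},{"tx":-0.02,"ty":-0.025,"tz":0,"wx":0,"wy":0,"wz":0,"grip":0},{"tx":-0.012,"ty":-0.017,"tz":0,"wx":0,"wy":0,"wz":0,"grip":0},{"tx":0,"ty":0,"tz":0,"wx":0,"wy":0,"wz":0,"grip":0},{"tx":0,"ty":0,"tz":0,"wx":0,"wy":0,"wz":0,"grip":0}]'
python3 -m creep '[{"tx":0,"ty":0,"tz":0.02,"wx":0,"wy":0,"wz":0,"grip":0},{"tx":0,"ty":0,"tz":0.03,"wx":0,"wy":0,"wz":0,"grip":0},{"tx":0,"ty":0,"tz":0.03,"wx":0,"wy":0,"wz":0,"grip":0},{"tx":0,"ty":0,"tz":0.03,"wx":0,"wy":0,"wz":0,"grip":0},{"tx":0,"ty":0,"tz":0.03,"wx":0,"wy":0,"wz":0,"grip":0},{"tx":0,"ty":0,"tz":0.03,"wx":0,"wy":0,"wz":0,"grip":0},{"tx":0,"ty":0,"tz":0.02,"wx":0,"wy":0,"wz":0,"grip":0},{"tx":0,"ty":0,"tz":0.006,"wx":0,"wy":0,"wz":0,"grip":0},{"tx":0,"ty":0,"tz":0,"wx":0,"wy":0,"wz":0,"grip":0},{"tx":0,"ty":0,"tz":0,"wx":0,"wy":0,"wz":0,"grip":0}]'
```

```text
clock: 6.3
eef_pos: [0.3701, 0.1946, 0.295]
orientation: [[0.995, 0.102, -0.001], [0.102, -0.995, -0.001], [-0.001, 0.001, -1.0]]
contact_force: [-0.6, -0.1, -0.4]
opening: 0.0335
clock: 7.3
eef_pos: [0.3716, 0.1944, 0.1005]
orientation: [[0.995, 0.1, 0.001], [0.1, -0.995, 0.0], [0.001, -0.0, -1.0]]
contact_force: [0.6, -0.1, -0.6]
opening: 0.0335
```

```bash
python3 -m creep '[{"tx":0,"ty":0,"tz":0.002,"wx":0,"wy":0,"wz":0,"grip":0},{"tx":0,"ty":0,"tz":0.002,"wx":0,"wy":0,"wz":0,"grip":0},{"tx":0,"ty":0,"tz":0.001,"wx":0,"wy":0,"wz":0,"grip":0},{"tx":0,"ty":0,"tz":0,"wx":0,"wy":0,"wz":0,"grip":0}]'
```

```text
clock: 7.7
eef_pos: [0.3711, 0.1946, 0.095]
orientation: [[0.995, 0.101, 0.0], [0.101, -0.995, 0.0], [0.0, 0.0, -1.0]]
contact_force: [-0.4, 0.6, 0.4]
opening: 0.0334
```

```bash
python3 -m creep '[{"tx":0,"ty":0,"tz":0.001,"wx":0,"wy":0,"wz":0,"grip":0},{"tx":0,"ty":0,"tz":0,"wx":0,"wy":0,"wz":0,"grip":0}]';python3 -m creep '[{"tx":0,"ty":0,"tz":0.001,"wx":0,"wy":0,"wz":0,"grip":0},{"tx":0,"ty":0,"tz":0,"wx":0,"wy":0,"wz":0,"grip":0}]'
```

```text
clock: 7.9
eef_pos: [0.371, 0.1945, 0.0939]
orientation: [[0.995, 0.101, -0.0], [0.101, -0.995, -0.0], [-0.0, 0.0, -1.0]]
contact_force: [0.5, -0.3, -0.8]
opening: 0.0334
clock: 8.1
eef_pos: [0.3711, 0.1946, 0.0935]
orientation: [[0.995, 0.101, 0.0], [0.101, -0.995, 0.0], [0.0, -0.0, -1.0]]
contact_force: [-2.3, -1.2, 10.4]
opening: 0.0336
```

```bash
python3 -m creep '[{"tx":0,"ty":0,"tz":0,"wx":0,"wy":0,"wz":0,"grip":0.6},{"tx":0,"ty":0,"tz":0,"wx":0,"wy":0,"wz":0,"grip":0.7},{"tx":0,"ty":0,"tz":0,"wx":0,"wy":0,"wz":0,"grip":0.8},{"tx":0,"ty":0,"tz":0,"wx":0,"wy":0,"wz":0,"grip":0.8},{"tx":0,"ty":0,"tz":-0.01,"wx":0,"wy":0,"wz":0,"grip":0.8},{"tx":0,"ty":0,"tz":-0.02,"wx":0,"wy":0,"wz":0,"grip":0.8},{"tx":0,"ty":0,"tz":-0.03,"wx":0,"wy":0,"wz":0,"grip":0.8},{"tx":0,"ty":0,"tz":-0.04,"wx":0,"wy":0,"wz":0,"grip":0.8},{"tx":0,"ty":0,"tz":-0.04,"wx":0,"wy":0,"wz":0,"grip":0.8},{"tx":0,"ty":0,"tz":-0.04,"wx":0,"wy":0,"wz":0,"grip":0.8},{"tx":0,"ty":0,"tz":-0.03,"wx":0,"wy":0,"wz":0,"grip":0.5}]'
python3 - <<'E'
from station import camera
import cv2
cv2.imwrite("pics/s3.png",camera("side")[:,:,::-1])
cv2.imwrite("pics/s3c.png",cv2.resize(camera("side")[100:290,235:455,::-1],None,fx=3.1,fy=3.1,interpolation=2))
E
```

```text
clock: 9.2
eef_pos: [0.371, 0.1945, 0.3062]
orientation: [[0.995, 0.101, 0.002], [0.101, -0.995, 0.001], [0.002, -0.001, -1.0]]
contact_force: [0.4, 0.5, -0.9]
opening: 0.0553
```

View pics/s3c.png

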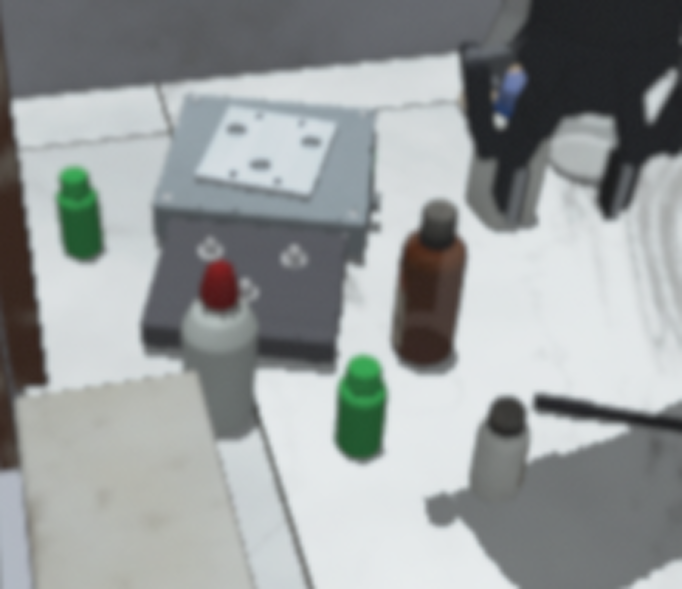

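The vial stands upright on open bench at crop (500,450), clear of amber (430,290) and the green look-alike (362,410). Next I'll move above the deck behind the plate.

```bash
python3 -m creep '[{"tx":0.005,"ty":0.021,"tz":0,"wx":0,"wy":0,"wz":0,"grip":0.5},{"tx":0.01,"ty":0.038,"tz":0,"wx":0,"wy":0,"wz":0,"grip":0.5},{"tx":0.01,"ty":0.038,"tz":0,"wx":0,"wy":0,"wz":0,"grip":0.5},{"tx":0.01,"ty":0.038,"tz":0,"wx":0,"wy":0,"wz":0,"grip":0.5},{"tx":0.01,"ty":0.038,"tz":0,"wx":0,"wy":0,"wz":0,"grip":0.5},{"tx":0.01,"ty":0.038,"tz":0,"wx":0,"wy":0,"wz":0,"grip":0.5},{"tx":0.01,"ty":0.038,"tz":0,"wx":0,"wy":0,"wz":0,"grip":0.5},{"tx":0.01,"ty":0.038,"tz":0,"wx":0,"wy":0,"wz":0,"grip":0.5},{"tx":0.01,"ty":0.038,"tz":0,"wx":0,"wy":0,"wz":0,"grip":0.5},{"tx":0.01,"ty":0.038,"tz":0,"wx":0,"wy":0,"wz":0,"grip":0.5},{"tx":0.01,"ty":0.038,"tz":0,"wx":0,"wy":0,"wz":0,"grip":0.5},{"tx":0.005,"ty":0.012,"tz":0,"wx":0,"wy":0,"wz":0,"grip":0.5}]'
python3 -m creep '[{"tx":0,"ty":0,"tz":0,"wx":0,"wy":0,"wz":6,"grip":0.5},{"tx":0,"ty":0,"tz":0,"wx":0,"wy":0,"wz":6,"grip":0.5},{"tx":0,"ty":0,"tz":0,"wx":0,"wy":0,"wz":6,"grip":0.5},{"tx":0,"ty":0,"tz":0,"wx":0,"wy":0,"wz":0,"grip":0.5},{"tx":0,"ty":0,"tz":0,"wx":0,"wy":0,"wz":0,"grip":0.5}]'
```

```text
clock: 10.5
eef_pos: [0.5225, -0.2083, 0.302]
orientation: [[0.995, 0.098, -0.001], [0.098, -0.995, -0.0], [-0.001, 0.0, -1.0]]
contact_force: [0.6, 0.3, -0.4]
opening: 0.0427
clock: 11.0
eef_pos: [0.5219, -0.2048, 0.3028]
orientation: [[0.978, -0.208, -0.001], [-0.208, -0.978, 0.0], [-0.001, -0.0, -1.0]]
contact_force: [-0.5, -0.3, -0.2]
opening: 0.0426
```

```bash
python3 -m creep '[{"tx":0,"ty":0,"tz":0.023,"wx":0,"wy":0,"wz":0,"grip":0.5},{"tx":0,"ty":0,"tz":0.03,"wx":0,"wy":0,"wz":0,"grip":0.5},{"tx":0,"ty":0,"tz":0.03,"wx":0,"wy":0,"wz":0,"grip":0.5},{"tx":0,"ty":0,"tz":0.03,"wx":0,"wy":0,"wz":0,"grip":0.5},{"tx":0,"ty":0,"tz":0.03,"wx":0,"wy":0,"wz":0,"grip":0.5},{"tx":0,"ty":0,"tz":0.025,"wx":0,"wy":0,"wz":0,"grip":0.5},{"tx":0,"ty":0,"tz":0,"wx":0,"wy":0,"wz":0,"grip":0.5},{"tx":0,"ty":0,"tz":0,"wx":0,"wy":0,"wz":0,"grip":0.5}]'
python3 - <<'E'
from station import camera
import cv2
a=camera("side")[90:220,255:405,::-1];b=camera("top")[120:280,280:490,::-1]
cv2.imwrite("pics/s4.png",cv2.resize(a,None,fx=4.5,fy=4.5,interpolation=2));cv2.imwrite("pics/t4.png",cv2.resize(b,None,fx=3.5,fy=3.5,interpolation=2))
E
```

```text
clock: 11.8
eef_pos: [0.522, -0.2051, 0.1353]
orientation: [[0.978, -0.21, -0.001], [-0.21, -0.978, 0.0], [-0.001, -0.0, -1.0]]
contact_force: [0.3, -0.2, -0.5]
opening: 0.0427
```

View pics/s4.png

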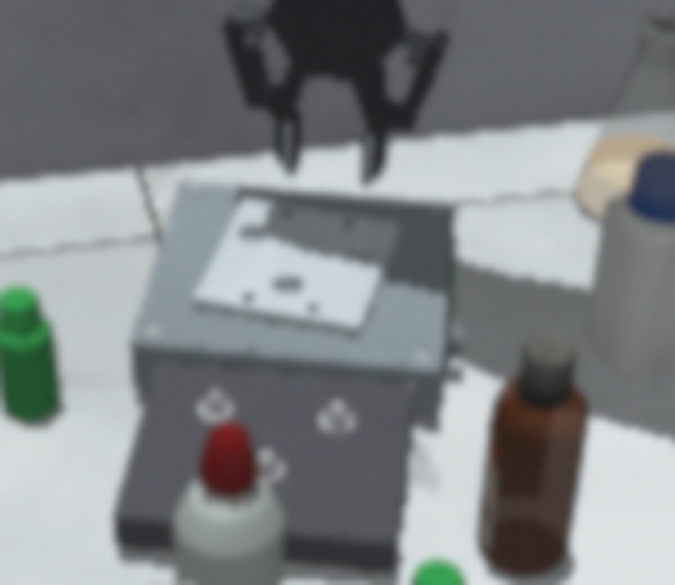

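View pics/t4.png

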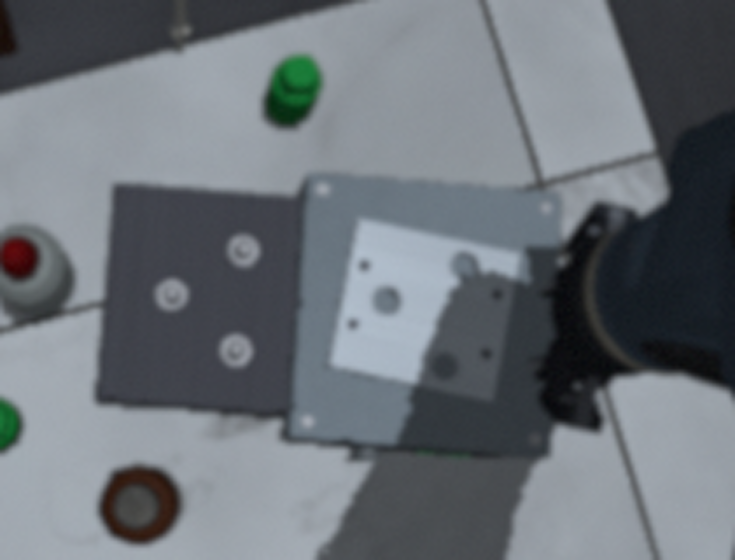

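```bash
python3 - <<'E'
from h import *
for uv in [(255+290/4.5,90+170/4.5),(255+372/4.5,90+180/4.5)]:
  for z in (.06,.065,.07): print(z,pt("side",uv,z).round(4))
E
python3 -m creep '[{"tx":0,"ty":0,"tz":0.006,"wx":0,"wy":0,"wz":0,"grip":0.5},{"tx":0,"ty":0,"tz":0.003,"wx":0,"wy":0,"wz":0,"grip":0.5},{"tx":0,"ty":0,"tz":0,"wx":0,"wy":0,"wz":0,"grip":0.5}]'
```

```text
0.06 [ 0.5463 -0.2143  0.06  ]
0.065 [ 0.5461 -0.2063  0.065 ]
0.07 [ 0.546  -0.1983  0.07  ]
0.06 [ 0.494  -0.2061  0.06  ]
0.065 [ 0.4943 -0.1981  0.065 ]
0.07 [ 0.4946 -0.1902  0.07  ]
clock: 12.2
eef_pos: [0.522, -0.2052, 0.1258]
orientation: [[0.977, -0.212, -0.0], [-0.212, -0.977, -0.0], [-0.0, 0.0, -1.0]]
contact_force: [-0.2, 0.6, -0.5]
opening: 0.0427
```

```bash
python3 -m creep '[{"tx":0,"ty":0,"tz":0.002,"wx":0,"wy":0,"wz":0,"grip":0.5},{"tx":0,"ty":0,"tz":0.002,"wx":0,"wy":0,"wz":0,"grip":0.5},{"tx":0,"ty":0,"tz":0,"wx":0,"wy":0,"wz":0,"grip":0.5}]'
python3 -m creep '[{"tx":0,"ty":0,"tz":0.002,"wx":0,"wy":0,"wz":0,"grip":0.5},{"tx":0,"ty":0,"tz":0,"wx":0,"wy":0,"wz":0,"grip":0.5}]'
python3 -m creep '[{"tx":0,"ty":0,"tz":0.001,"wx":0,"wy":0,"wz":0,"grip":0.5},{"tx":0,"ty":0,"tz":0,"wx":0,"wy":0,"wz":0,"grip":0.5}]'
```

```text
clock: 12.5
eef_pos: [0.5219, -0.2053, 0.1217]
orientation: [[0.977, -0.212, -0.0], [-0.212, -0.977, 0.0], [-0.0, 0.0, -1.0]]
contact_force: [0.4, 0.0, -0.7]
opening: 0.0429
clock: 12.7
eef_pos: [0.522, -0.2053, 0.1197]
orientation: [[0.977, -0.212, -0.0], [-0.212, -0.977, -0.0], [-0.0, 0.0, -1.0]]
contact_force: [-0.3, 0.1, -0.6]
opening: 0.0425
clock: 12.9
eef_pos: [0.522, -0.2053, 0.1188]
orientation: [[0.977, -0.212, -0.0], [-0.212, -0.977, -0.0], [-0.0, 0.0, -1.0]]
contact_force: [-0.2, 0.4, -0.7]
opening: 0.0429
```

```bash
for i in 1; do python3 -m creep '[{"tx":0,"ty":0,"tz":0.001,"wx":0,"wy":0,"wz":0,"grip":0.5},{"tx":0,"ty":0,"tz":0,"wx":0,"wy":0,"wz":0,"grip":0.5}]'; done
python3 -m creep '[{"tx":0,"ty":0,"tz":0.001,"wx":0,"wy":0,"wz":0,"grip":0.5},{"tx":0,"ty":0,"tz":0,"wx":0,"wy":0,"wz":0,"grip":0.5}]'
```

```text
clock: 13.1
eef_pos: [0.522, -0.2053, 0.1178]
orientation: [[0.977, -0.212, -0.0], [-0.212, -0.977, -0.0], [-0.0, 0.0, -1.0]]
contact_force: [0.4, -0.1, 0.4]
opening: 0.0426
clock: 13.3
eef_pos: [0.522, -0.2053, 0.1168]
orientation: [[0.977, -0.212, -0.0], [-0.212, -0.977, -0.0], [-0.0, 0.0, -1.0]]
contact_force: [-0.7, -0.1, -0.1]
opening: 0.0428
```

```bash
python3 -m creep '[{"tx":0,"ty":0,"tz":0.001,"wx":0,"wy":0,"wz":0,"grip":0.5},{"tx":0,"ty":0,"tz":0,"wx":0,"wy":0,"wz":0,"grip":0.5}]'
python3 -m creep '[{"tx":0,"ty":0,"tz":0.001,"wx":0,"wy":0,"wz":0,"grip":0.5},{"tx":0,"ty":0,"tz":0,"wx":0,"wy":0,"wz":0,"grip":0.5}]'
python3 - <<'E'
from station import camera
import cv2
a=camera("side")[90:220,255:405,::-1]
cv2.imwrite("pics/s5.png",cv2.resize(a,None,fx=4.5,fy=4.5,interpolation=2))
E
```

```text
clock: 13.5
eef_pos: [0.5221, -0.2053, 0.1159]
orientation: [[0.977, -0.212, -0.0], [-0.212, -0.977, -0.0], [-0.0, 0.0, -1.0]]
contact_force: [-0.1, 0.7, 0.2]
opening: 0.0427
clock: 13.7
eef_pos: [0.5221, -0.2053, 0.1158]
orientation: [[0.977, -0.212, 0.001], [-0.212, -0.977, -0.0], [0.001, 0.0, -1.0]]
contact_force: [-2.1, 1.0, 9.9]
opening: 0.0429
```

View pics/s5.png

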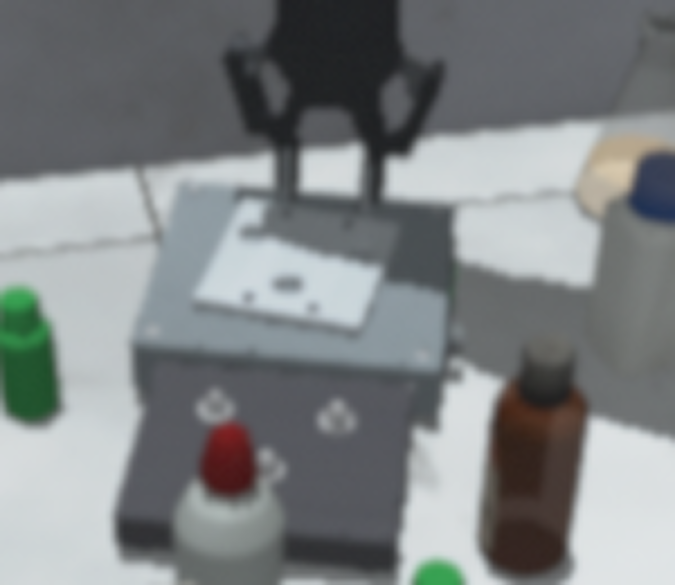

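The tips touch the deck at TCP z 0.116, behind the plate's rear edge. I'll raise 3.5 mm and push forward a little to make flush contact.

```bash
python3 -m creep '[{"tx":0,"ty":0,"tz":-0.0035,"wx":0,"wy":0,"wz":0,"grip":0.5},{"tx":0,"ty":-0.004,"tz":0,"wx":0,"wy":0,"wz":0,"grip":0.5},{"tx":0,"ty":-0.004,"tz":0,"wx":0,"wy":0,"wz":0,"grip":0.5},{"tx":0,"ty":-0.003,"tz":0,"wx":0,"wy":0,"wz":0,"grip":0.5},{"tx":0,"ty":-0.003,"tz":0,"wx":0,"wy":0,"wz":0,"grip":0.5},{"tx":0,"ty":-0.003,"tz":0,"wx":0,"wy":0,"wz":0,"grip":0.5},{"tx":0,"ty":-0.003,"tz":0,"wx":0,"wy":0,"wz":0,"grip":0.5},{"tx":0,"ty":-0.003,"tz":0,"wx":0,"wy":0,"wz":0,"grip":0.5},{"tx":0,"ty":0,"tz":0,"wx":0,"wy":0,"wz":0,"grip":0.5},{"tx":0,"ty":0,"tz":0,"wx":0,"wy":0,"wz":0,"grip":0.5}]'
python3 - <<'E'
from station import camera
import cv2
a=camera("top")[130:290,250:460,::-1]
cv2.imwrite("pics/t6.png",cv2.resize(a,(788,600),interpolation=cv2.INTER_CUBIC))
a=camera("side")[90:220,255:405,::-1]
cv2.imwrite("pics/s6.png",cv2.resize(a,None,fx=4.5,fy=4.5,interpolation=2))
E
```

```text
clock: 14.75
eef_pos: [0.527, -0.1826, 0.1185]
orientation: [[0.977, -0.212, 0.0], [-0.212, -0.977, 0.0], [0.0, -0.0, -1.0]]
contact_force: [0.7, -1.2, 0.8]
opening: 0.0426
```

View pics/t6.png

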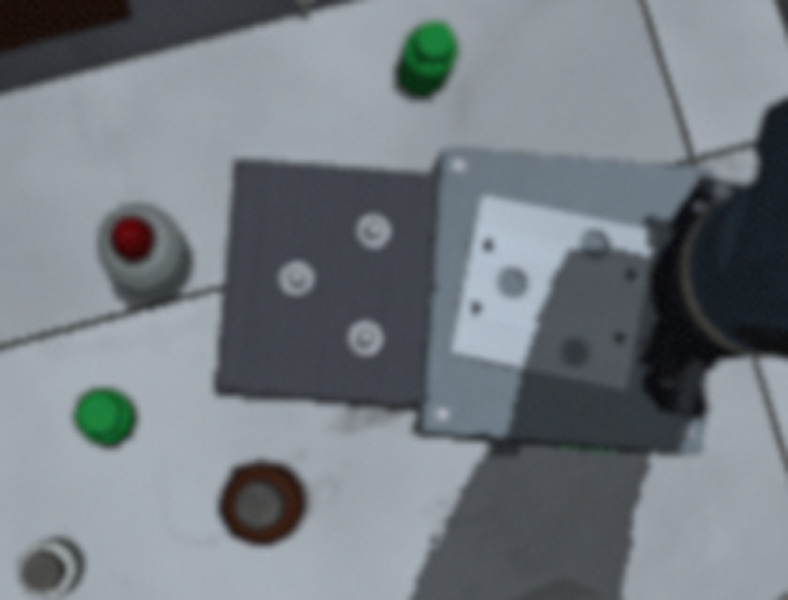

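View pics/s6.png

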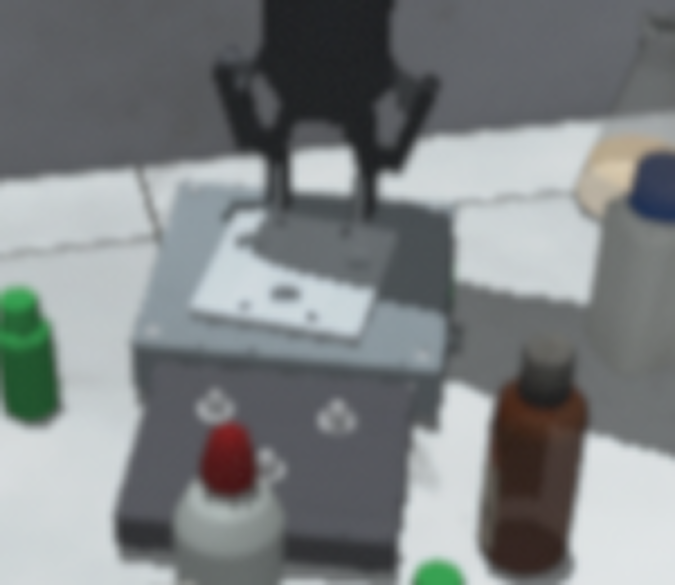

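```bash
cat >> m.py <<'E'
def plate(uvs,z=.053,idx=range(7),n="top"):
    L=np.array([(.026,0,z),(-.02,-.034,z),(-.02,.034,z),(.055,-.05,z),(-.055,-.05,z),(-.055,.05,z),(.055,.05,z)])
    return fit(n,L[list(idx)],uvs)
O=np.array([.5425,-.043]);TH=1.489
def rel(xy):
    C,S=np.cos(TH),np.sin(TH);d=np.array(xy)-O;return np.array([C*d[0]+S*d[1],-S*d[0]+C*d[1]])*1000
E
python3 - <<'E'
from m import *
from station import observe
q,r=plate([c(512,282),c(594,244),c(574,351),c(482,195),c(628,389),c(452,350)],idx=[0,1,2,3,5,6]);print(q,r,rel(q[:2]))
e=observe()["eef_pos"][:2];d=q[:2]-e;a=np.array([np.cos(q[2]),np.sin(q[2])]);print("D",d@a,"lat",d@[-a[1],a[0]])
st=[(.084,0,.044),(.038,-.034,.044),(.038,.034,.044)]
print(fit("top",st,[c(297,278),c(374,231),c(366,338)])[0])
R=np.array([.0,0])
tgt=np.array([.5471,.0147]);tf=1.489;D=d@a
# tool trajectory: steps
def P(s):
    k=min(1,s/.8);k=k*k*(3-2*k) if 0 else k
    th=q[2]+(tf-q[2])*k; cpos=q[:2]+(tgt-q[:2])*s
    return cpos-D*np.array([np.cos(th),np.sin(th)]),th
for a0,a1 in zip(np.linspace(0,1,11)[:-1],np.linspace(0,1,11)[1:]):
    p0,t0=P(a0);p1,t1=P(a1);v=p1-p0
    xt=np.array([np.sin(t0),-np.cos(t0)]);yt=-np.array([np.cos(t0),np.sin(t0)])
    print(round(v@xt,4),round(v@yt,4),round(-np.degrees(t1-t0),2))
E
```

```text
[ 0.54014002 -0.1178467   1.35810839] [[ 0.1  -0.02]
 [ 0.34 -0.05]
 [ 0.39  0.04]
 [-0.12 -0.22]
 [-0.36 -0.15]
 [-0.35  0.41]] [-74.78927548  -3.76326628]
D 0.06627888804838679 lat 0.0008296625222770537
[ 0.54232871 -0.04314141  1.48317023]
-0.001 -0.0131 -0.94
-0.0008 -0.0131 -0.94
-0.0006 -0.0132 -0.94
-0.0004 -0.0132 -0.94
-0.0002 -0.0132 -0.94
0.0 -0.0132 -0.94
0.0003 -0.0133 -0.94
0.0005 -0.0133 -0.94
-0.0004 -0.0133 -0.0
-0.0004 -0.0133 -0.0
```

```bash
python3 -m creep '[{"tx":-0.0004,"ty":-0.0055,"tz":0,"wx":0,"wy":0,"wz":-0.39,"grip":0.5},{"tx":-0.0004,"ty":-0.0055,"tz":0,"wx":0,"wy":0,"wz":-0.39,"grip":0.5},{"tx":-0.0004,"ty":-0.0055,"tz":0,"wx":0,"wy":0,"wz":-0.39,"grip":0.5},{"tx":-0.0004,"ty":-0.0055,"tz":0,"wx":0,"wy":0,"wz":-0.39,"grip":0.5},{"tx":-0.0003,"ty":-0.0055,"tz":0,"wx":0,"wy":0,"wz":-0.39,"grip":0.5},{"tx":-0.0003,"ty":-0.0055,"tz":0,"wx":0,"wy":0,"wz":-0.39,"grip":0.5},{"tx":-0.0002,"ty":-0.0055,"tz":0,"wx":0,"wy":0,"wz":-0.39,"grip":0.5},{"tx":-0.0002,"ty":-0.0055,"tz":0,"wx":0,"wy":0,"wz":-0.39,"grip":0.5},{"tx":-0.0001,"ty":-0.0055,"tz":0,"wx":0,"wy":0,"wz":-0.39,"grip":0.5},{"tx":-0.0001,"ty":-0.0055,"tz":0,"wx":0,"wy":0,"wz":-0.39,"grip":0.5},{"tx":-0.0001,"ty":-0.0055,"tz":0,"wx":0,"wy":0,"wz":-0.39,"grip":0.5},{"tx":0,"ty":-0.0055,"tz":0,"wx":0,"wy":0,"wz":-0.39,"grip":0.5}]'
python3 - <<'E'
from station import camera
import cv2
a=camera("top")[130:290,250:460,::-1]
cv2.imwrite("pics/t7.png",cv2.resize(a,(788,600),interpolation=cv2.INTER_CUBIC))
a=camera("side")[90:240,235:425,::-1]
cv2.imwrite("pics/s7.png",cv2.resize(a,(760,600),interpolation=2))
E
```

```text
clock: 16.05
eef_pos: [0.5357, -0.1169, 0.1185]
orientation: [[0.991, -0.131, 0.0], [-0.131, -0.991, -0.0], [0.0, 0.0, -1.0]]
contact_force: [-0.2, -1.9, 0.9]
opening: 0.0427
```

View pics/t7.png

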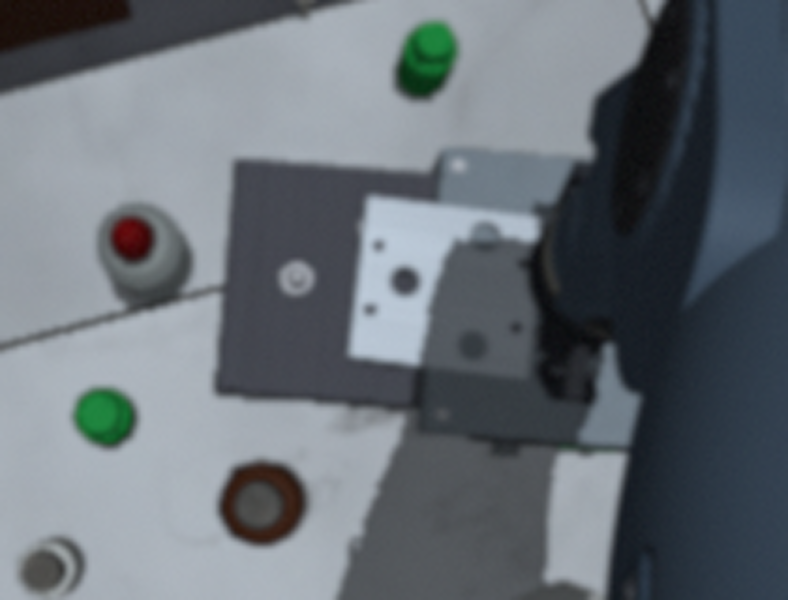

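View pics/s7.png

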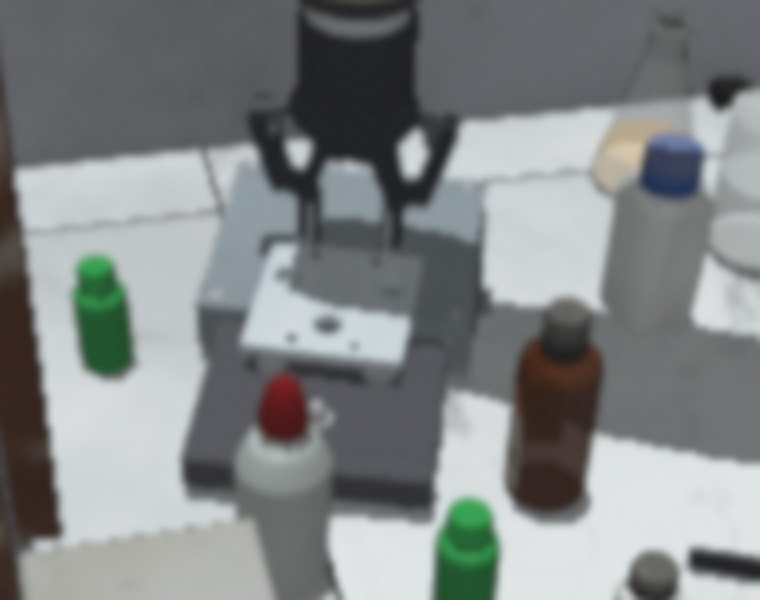

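```bash
python3 - <<'E'
from m import *
from station import observe
q,r=plate([c(404,281),c(485,234),c(472,345),c(368,196),c(348,356)],idx=[0,1,2,3,6]);print(q,r,rel(q[:2]))
e=observe()["eef_pos"][:2];d=q[:2]-e;a=np.array([np.cos(q[2]),np.sin(q[2])]);D=d@a;print("D",D,"lat",d@[-a[1],a[0]])
tgt=np.array([.5471,.0147]);tf=1.489
def P(s):
    k=min(1,s/.75)
    th=q[2]+(tf-q[2])*k; cpos=q[:2]+(tgt-q[:2])*s
    return cpos-D*np.array([np.cos(th),np.sin(th)]),th
for a0,a1 in zip(np.linspace(0,1,7)[:-1],np.linspace(0,1,7)[1:]):
    p0,t0=P(a0);p1,t1=P(a1);v=p1-p0
    xt=np.array([np.sin(t0),-np.cos(t0)]);yt=-np.array([np.cos(t0),np.sin(t0)])
    print(round(v@xt,4),round(v@yt,4),round(-np.degrees(t1-t0),2))
E
```

```text
[ 0.54333373 -0.05164968  1.44215713] [[ 0.13 -0.07]
 [-0.14  0.47]
 [ 0.19 -0.1 ]
 [-0.22 -0.09]
 [ 0.03 -0.16]] [-8.55264445 -1.53767071]
D 0.06523166617392138 lat 0.0007272220686297176
-0.0001 -0.0111 -0.6
-0.0 -0.0111 -0.6
0.0001 -0.0111 -0.6
0.0002 -0.0111 -0.6
0.0 -0.0111 -0.3
-0.0003 -0.0111 -0.0
```

```bash
python3 -m creep '[{"tx":0,"ty":-0.0055,"tz":0,"wx":0,"wy":0,"wz":-0.3,"grip":0.5},{"tx":0,"ty":-0.0055,"tz":0,"wx":0,"wy":0,"wz":-0.3,"grip":0.5},{"tx":0,"ty":-0.0055,"tz":0,"wx":0,"wy":0,"wz":-0.3,"grip":0.5},{"tx":0,"ty":-0.0055,"tz":0,"wx":0,"wy":0,"wz":-0.3,"grip":0.5},{"tx":0,"ty":-0.0055,"tz":0,"wx":0,"wy":0,"wz":-0.3,"grip":0.5},{"tx":0,"ty":-0.0055,"tz":0,"wx":0,"wy":0,"wz":-0.3,"grip":0.5},{"tx":0.0001,"ty":-0.0055,"tz":0,"wx":0,"wy":0,"wz":-0.3,"grip":0.5},{"tx":0.0001,"ty":-0.0055,"tz":0,"wx":0,"wy":0,"wz":-0.3,"grip":0.5},{"tx":0,"ty":-0.005,"tz":0,"wx":0,"wy":0,"wz":-0.3,"grip":0.5},{"tx":0,"ty":-0.003,"tz":0,"wx":0,"wy":0,"wz":0,"grip":0.5},{"tx":0,"ty":0,"tz":0,"wx":0,"wy":0,"wz":0,"grip":0.5}]'
python3 - <<'E'
from station import camera
import cv2
a=camera("top")[130:290,250:460,::-1]
cv2.imwrite("pics/t8.png",cv2.resize(a,(788,600),interpolation=cv2.INTER_CUBIC))
a=camera("side")[90:240,235:425,::-1]
cv2.imwrite("pics/s8.png",cv2.resize(a,(760,600),interpolation=2))
E
```

```text
clock: 17.25
eef_pos: [0.5414, -0.065, 0.1183]
orientation: [[0.996, -0.084, -0.0], [-0.084, -0.996, 0.001], [-0.0, -0.001, -1.0]]
contact_force: [-0.2, 0.8, -0.0]
opening: 0.0426
```

View pics/t8.png

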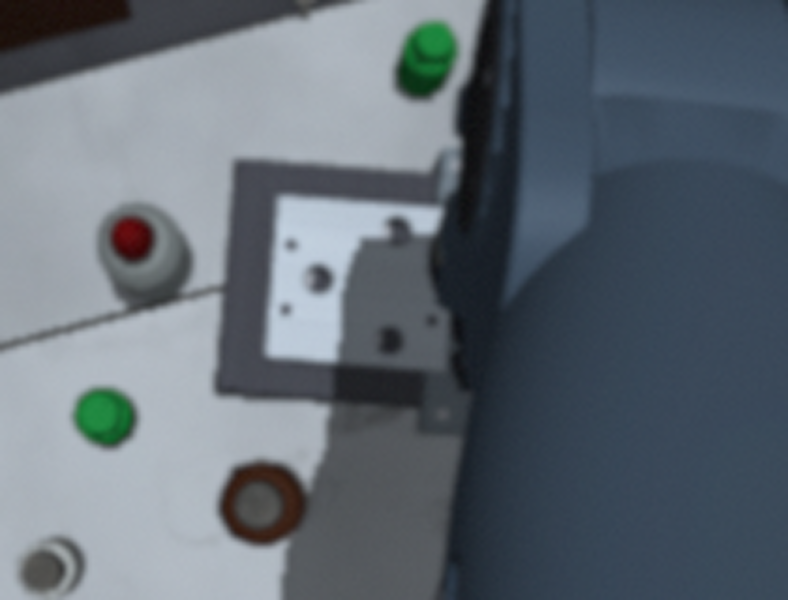

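View pics/s8.png

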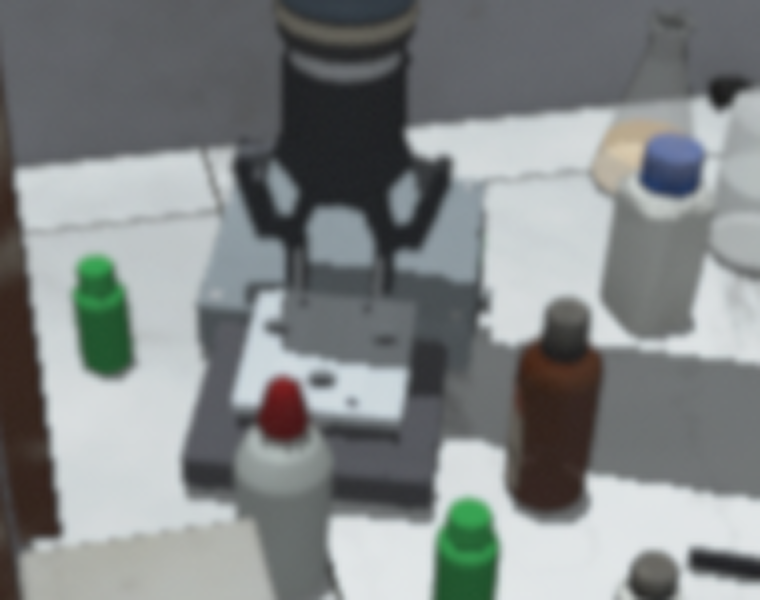

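```bash
python3 - <<'E'
from m import *
from station import observe
q,r=plate([c(318,279),c(397,230),c(389,340),c(277,195),c(265,358)],idx=[0,1,2,3,6],z=.052);print(q,r,rel(q[:2]))
e=observe()["eef_pos"][:2];d=q[:2]-e;a=np.array([np.cos(q[2]),np.sin(q[2])]);D=d@a;print("D",D,"lat",d@[-a[1],a[0]],rel(e))
E
```

```text
[5.45906309e-01 1.33333946e-03 1.49242684e+00] [[ 0.06  0.07]
 [-0.23  0.1 ]
 [ 0.02 -0.1 ]
 [ 0.1   0.33]
 [ 0.05 -0.39]] [44.46342591  0.22734187]
D 0.06669183674413882 lat 0.0006131677934437077 [-22.22591802  -0.61436419]
```

```bash
python3 -m creep '[{"tx":0,"ty":-0.003,"tz":0,"wx":0,"wy":0,"wz":0,"grip":0.5},{"tx":0,"ty":-0.003,"tz":0,"wx":0,"wy":0,"wz":0,"grip":0.5},{"tx":0,"ty":-0.002,"tz":0,"wx":0,"wy":0,"wz":0,"grip":0.5},{"tx":0,"ty":-0.002,"tz":0,"wx":0,"wy":0,"wz":0,"grip":0.5},{"tx":0,"ty":-0.001,"tz":0,"wx":0,"wy":0,"wz":0,"grip":0.5},{"tx":0,"ty":-0.001,"tz":0,"wx":0,"wy":0,"wz":0,"grip":0.5},{"tx":0,"ty":-0.001,"tz":0,"wx":0,"wy":0,"wz":0,"grip":0.5},{"tx":0,"ty":0,"tz":0,"wx":0,"wy":0,"wz":0,"grip":0.5},{"tx":0,"ty":0,"tz":0,"wx":0,"wy":0,"wz":0,"grip":0.5}]'
python3 - <<'E'
from station import camera
import cv2
a=camera("top")[130:290,250:460,::-1]
cv2.imwrite("pics/t9.png",cv2.resize(a,(788,600),interpolation=cv2.INTER_CUBIC))
a=camera("side")[90:240,235:425,::-1]
cv2.imwrite("pics/s9.png",cv2.resize(a,(760,600),interpolation=2))
E
```

```text
clock: 18.25
eef_pos: [0.5426, -0.0527, 0.1184]
orientation: [[0.996, -0.084, -0.0], [-0.084, -0.996, -0.0], [-0.0, 0.0, -1.0]]
contact_force: [0.2, 1.1, -0.1]
opening: 0.0423
```

View pics/t9.png

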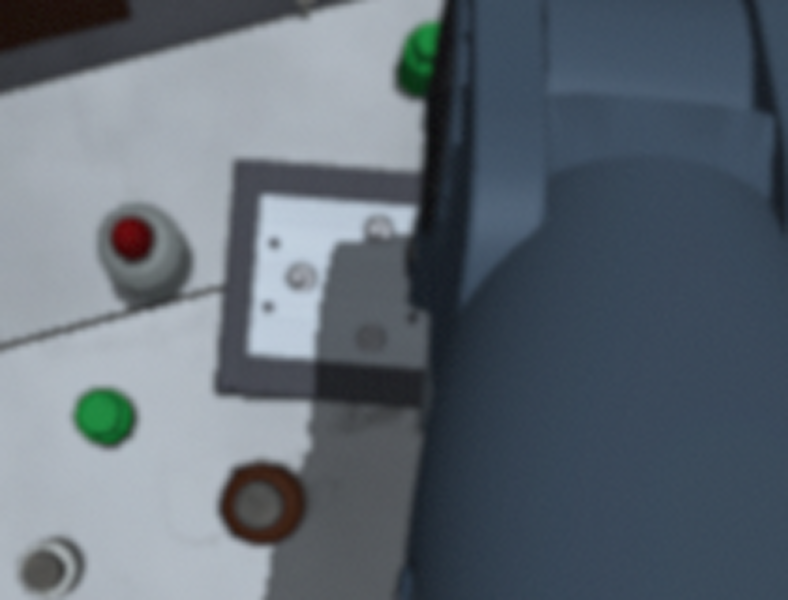

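View pics/s9.png

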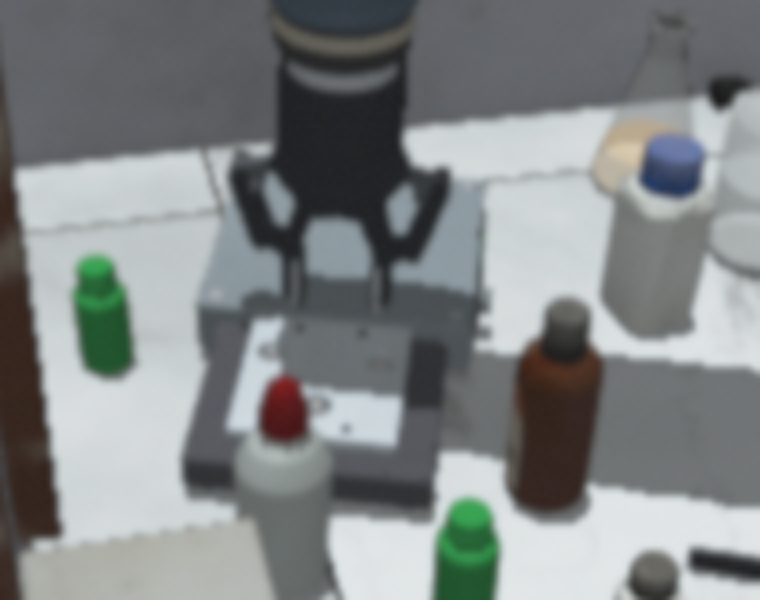

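It has dropped: stud rings show inside the holes at top crop (301,277), (380,230) and (371,338), and the plate lies down on the seat in the side view. I'll retract up and back for a clear check.

```bash
python3 -m creep '[{"tx":0,"ty":0.004,"tz":-0.003,"wx":0,"wy":0,"wz":0,"grip":0.5},{"tx":0,"ty":0.004,"tz":-0.01,"wx":0,"wy":0,"wz":0,"grip":0.5},{"tx":0,"ty":0,"tz":-0.03,"wx":0,"wy":0,"wz":0,"grip":0.5},{"tx":0,"ty":0.02,"tz":-0.03,"wx":0,"wy":0,"wz":0,"grip":0.5},{"tx":0,"ty":0.035,"tz":-0.03,"wx":0,"wy":0,"wz":0,"grip":0.5},{"tx":0,"ty":0.035,"tz":-0.03,"wx":0,"wy":0,"wz":0,"grip":0.5},{"tx":0,"ty":0.035,"tz":-0.02,"wx":0,"wy":0,"wz":0,"grip":0.5},{"tx":0,"ty":0.02,"tz":0,"wx":0,"wy":0,"wz":0,"grip":0.5},{"tx":0,"ty":0,"tz":0,"wx":0,"wy":0,"wz":0,"grip":0.5},{"tx":0,"ty":0,"tz":0,"wx":0,"wy":0,"wz":0,"grip":0.5}]'
python3 - <<'E'
from station import camera
import cv2
a=camera("top")[130:290,250:460,::-1]
cv2.imwrite("pics/t10.png",cv2.resize(a,(788,600),interpolation=cv2.INTER_CUBIC))
a=camera("side")[110:260,235:435,::-1]
cv2.imwrite("pics/s10.png",cv2.resize(a,(800,600),interpolation=2))
E
```

```text
clock: 19.35
eef_pos: [0.5293, -0.2055, 0.2718]
orientation: [[0.996, -0.086, 0.0], [-0.086, -0.996, 0.0], [0.0, -0.0, -1.0]]
contact_force: [-0.8, -0.2, -0.4]
opening: 0.0427
```

View pics/t10.png

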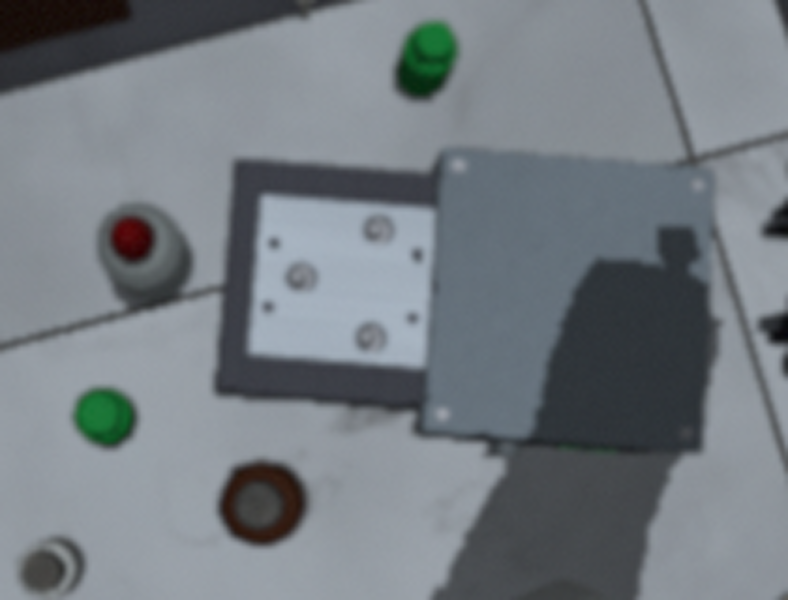

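View pics/s10.png

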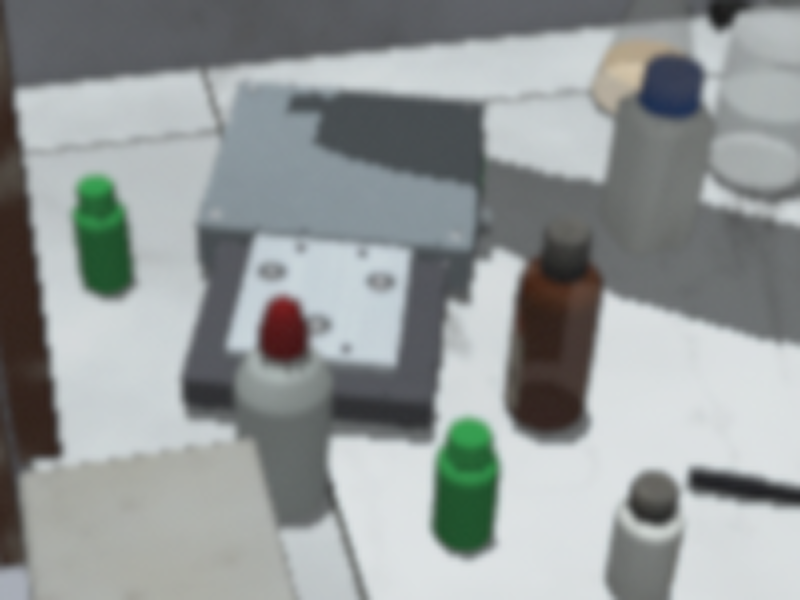

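```bash
python3 - <<'E'
from m import *
q,r=plate([c(302,277),c(379,230),c(371,338),c(259,194),c(437,207),c(425,368),c(247,355)],z=.041);print(q,np.abs(r).max(),rel(q[:2]),"err",q[:2]-[.5471,.0147])
print("vial",pt("top",c(43,570),.078))
from station import r as R
print(R.close_job())
E
```

```text
[0.54828428 0.01179393 1.48858957] 0.58 [55.08333907 -1.28799204] err [ 0.00118428 -0.00290607]
vial [0.37359503 0.19043145 0.078     ]
the job is handed in; nothing more can be done
None
```

I moved the vial off the seat, slid the plate onto the studs and handed the job in at about 19.5 s of the 72 s allowed. It gave no verdict.

**What I did:**
- **Vial:** I gripped it, lifted it clear and stood it upright on open bench at about (0.372, 0.193) m.
- **Plate:** I pushed its rear edge with two half-open fingertips, straightening it on the way. It was never lifted, and it dropped over the three studs.

**Last checks, from the camera images:**

| Check | Measured | Limit |
|---|---|---|
| Plate centre to seat centre | about 3 mm, mostly short along the insertion direction | 6 mm |
| Plate angle to the shaker | within about 0.01 rad | 0.17 rad |
| Vial centre to amber bottle centre | about 0.13 m | 0.047 m or more |

- **Plate seating:** All three studs show inside the holes. With the plate's top taken 4 mm below the deck, as it should be when down, the picture points fit to within 0.6 px. I did not measure its tilt or height separately.
- **Bottles and look-alikes:** The amber and wash bottles and the green look-alikes appear at the same pixels as at the start. The vial stands well clear of the shaker and the wash bottle.
- **Disagreement:** The 3 mm offset is at the edge of the plate's 3 mm play round the studs. The calibration is only good to about 2 mm, so part of the offset may be measurement error.

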